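# Turn the soldering turntable to bring the ring under the torch

### The job

On the jeweller's bench, turn the soldering turntable by pushing with a finger on its upright posts, until the napkin ring (the hollow round band) on its board is centred directly under the torch nozzle. Turn it gently: do not touch or lift the small pieces or touch the board or the torch, leave the things around it where they are, and leave the table standing still with nothing touching it.

Things in the scene. Friction and masses are not known exactly. Their poses are not given: they have to be found in the camera images.
- ring: The plain napkin ring, pale metal band standing on its rim with its open hole up, loose: 36 mm outside, 31 mm hole, 12 mm high, about 25 g; the only piece with a hole. Origin: centre of its underside. It and the two other pieces lie about 42 mm from the turntable's axis, on the board, and ride round with it by friction.
- bar: Another loose work piece to leave untouched on the board: straight pale square bar 36 mm long, 5 mm thick, with an 11 x 10 x 8 mm high copper knot at its middle. Origin: centre of its underside, x along the bar.
- dome: Another loose work piece to leave untouched on the board: solid round pale metal button, 21 mm across, 8 mm high, no hole. Origin: centre of its underside.
- aim (a point): The spot on the board's upper surface (58 mm above the bench) straight below the torch nozzle, 42 mm from the turntable's axis; fixed. The nozzle's mouth is 40 mm above this spot; the pieces pass beneath it freely.
- axis (a point): Point on the turntable's vertical axis at the height of the board's upper surface (58 mm above the bench); fixed.
- turntable (a joint): Turn of the turntable about its vertical axis, rad, growing anticlockwise seen from above; turns freely either way (more than a full turn), stiff enough (about 0.25 N m, 2 to 3 N at a post) to stop at once when no longer pushed. A steel disc of 88 mm radius, its top 32 mm above the bench, carries the board and the posts.
- board: Square tan soldering board on the turntable, 130 x 130 x 26 mm, turning with it; upper surface 58 mm above the bench. Origin: centre of its underside, on the axis.
- torch: Fixed hand torch in a stand beyond the turntable. Origin: on the bench at the turntable's axis; its x axis points level from there towards the stand. Nozzle over x = 42 mm, mouth 98 mm above the bench; the torch slopes up from there to 230 mm high at x = 235 mm, at most 25 mm thick; upright stand rod at x = 205 mm, 240 mm high, on a foot 90 x 110 mm (x 160 to 250 mm). All along y = 0. The posts pass beneath it freely.
- post_a: One of three equal upright steel posts, round, 12 mm thick, 118 mm from the turntable's axis and 120 degrees apart, each on the end of a spoke 8 mm thick (28 to 36 mm above the bench). Origin: on the post's axis, 28 mm above the bench; the post's top is 75 mm above the bench. Turns with the turntable; x axis points away from the turntable's axis.
- post_b: One of three equal upright steel posts, round, 12 mm thick, 118 mm from the turntable's axis and 120 degrees apart, each on the end of a spoke 8 mm thick (28 to 36 mm above the bench). Origin: on the post's axis, 28 mm above the bench; the post's top is 75 mm above the bench. Turns with the turntable; x axis points away from the turntable's axis.
- post_c: One of three equal upright steel posts, round, 12 mm thick, 118 mm from the turntable's axis and 120 degrees apart, each on the end of a spoke 8 mm thick (28 to 36 mm above the bench). Origin: on the post's axis, 28 mm above the bench; the post's top is 75 mm above the bench. Turns with the turntable; x axis points away from the turntable's axis.
- flux_jar: Bystander: closed amber jar, 52 mm wide, 55 mm high, standing. Origin: centre of its underside.
- firebrick: Bystander: pale brick 110 x 55 x 40 mm lying flat. Origin: centre of its underside, x along its length.
- tweezers: Bystander: steel tweezers lying flat, 150 mm long, 24 mm wide at most, 10 mm high. Origin: middle of their underside, x along their length.
Things that resemble listed ones, but are neither listed nor needed, are in the scene too. What is shaped like the ring but red or turquoise is not meant.

How it is judged:
By the outcome, as a careful person would: the job done as asked, in the order asked, and still so for the second after the job is handed in, with the robot touching nothing.
It also fails if it takes over 51 s, if anything falls off the work surface, if the arm or the gripper's body presses on something with over 40 N, if the wrist force passes 120 N, or if a joint passes its speed limit or range.

### The arm

A 6-joint arm with a two-finger parallel gripper is mounted at the origin on the work surface. World frame = base frame: x ahead of the robot, y to its left, z up, the work surface at z = 0. Lengths are in mm, angles in rad, forces in N, time in s.
With the tool pointing down it reaches from about 300 to 775 mm from the base axis. Payload 14.6 kg.
Tool frame: the origin (TCP) lies at the very end of the fingers, on their centre line; the grasp point (between the pads) lies 19 mm behind it; z points along the fingers, y is the line along which they close (so a half turn about z gives the same grasp; the last joint's range is limited). The gripper opens to 94 mm and grips with 3 to 60 N. Pads are 16 mm wide; open, the fingers measure 119 mm over their backs; the gripper's body (75 mm by 177 mm) begins 78 mm behind the grasp point.
Start: joints at [1.236, 0.3, 1.521, -0, 1.321, -0.067], TCP at [145.533, 530.386, 205.446] pointing down, gripper open.
Joint ranges: [-3.03, 3.03], [-0.79, 2.21], [0.23, 2.52], [-1.04, 4.18], [0, 3.07], [-2.55, 2.55]. Speed limits (rad/s): [2.22, 2.22, 2.57, 3.14, 3.14, 3.14].

### API

Orientations are given as [roll, pitch, yaw] about the fixed x, y, z axes, in that order (R = Rz(yaw) Ry(pitch) Rx(roll)).
In Python, from cell import manip, camera, get_calibration gives the robot as it stands. The module is installed in compiled form; this text tells all that it offers.
- The arm moves only by the tool jog_arm, never from a script. Its argument "plan" is one flat list of numbers, 6 for each row, row after row: the shift along the world's x, y, z in m, then the turn, a rotation vector about the world's x, y, z in degrees. A call has 1 to 20 rows; each row is the pose to reach, as a shift and turn from the pose commanded when the call began; what a row does not reach only later rows make up. A row lasts 1/10 s, in which the tool goes at most 50 mm and 8.59 degrees, less where a joint would pass 70% of its speed; a pose out of reach is approached as far as the arm can. A call with a gripper value outside its range is refused whole. "claw" is the finger opening in m, from 0 to 0.094, set as the call begins (left out, the last holds). The fingers move at their own pace and stop on an object; "force" is the grip in N (left out, the last holds). Time passes only in rows, so rows that repeat a pose let the fingers close. It gives the time, the measured TCP pose, the force, the opening and the grip force at its end, in the units of the state.
- manip.read_state(): the state, without advancing time (a new reading comes with each control period).
- camera(name): name is "scene" or "side" or "wrist"; returns (picture, depth): 400x640x3 uint8, red, green, blue; 400x640 float32, mm along the optical axis (not along the pixel's ray), 0 where there is no reading.
- get_calibration(name): a dict with "fx", "fy", "cx", "cy" (pixels), "origin" and "attitude" of the camera in the world. Camera axes: x right, y down, z forward; pixel columns grow to the right and rows downward; lengths in mm; the calibration is good to about 2 mm. A picture is of the moment at which its call begins: read the wrist's pose just before it. get_calibration takes no time and is no camera call; for the wrist camera it gives the pose at the moment of the call.
- manip.sign_off(): hands the job in; it is judged then, once.
The state is a dict: "clock": time; "joints": joint angles; "qd": joint speeds; "effort": joint torques, N m; "eef_pos": TCP position; "eef_rot": TCP orientation; "wrist_force": force on the tool from outside, world axes, zero at the start; "moment": the same for the moment, N m; "finger_gap": finger opening in mm; "finger_force": force on a finger pad.
Only numpy, scipy, OpenCV 4.12 (cv2) and the standard library are available. Lean on these libraries where they do the work, as an engineer would, in place of code of your own. Each camera call takes 0.05 s, during which the arm holds its last target. There are 200 camera calls.

## Working session

There is one attempt and no reset: what is moved stays moved. The work goes in short steps, Python scripts to look and compute and a tool call to move; the robot and the scene stay as the last step left them, time stands still between calls to the robot, and variables do not carry over. Pictures are saved under pics/ and viewed, at most 10 in all, crops included, and the job is handed in when it is done.

Besides the shell and the picture viewer there is one more tool, called after "Emit:" by a JSON object that holds its "method" and its "body". jog_arm: Moves the arm, as the interface text tells. Its arguments: {"type":"object","properties":{"plan":{"type":"array"},"claw":{"type":"number"},"force":{"type":"number"}},"required":["plan"]}

```bash
mkdir -p pics; cat > h.py <<'E'
import numpy as np, cv2
from cell import manip, camera, get_calibration
from scipy.spatial.transform import Rotation as Ro
def R(c):
    a=np.array(c["attitude"],float)
    return a if a.shape==(3,3) else (Ro.from_euler('xyz',a).as_matrix() if a.size==3 else Ro.from_quat(a).as_matrix())
def snap(n,f):
    c=get_calibration(n); p,d=camera(n); cv2.imwrite('pics/'+f+'.png',p[:,:,::-1]); np.savez('pics/'+f+'.npz',p=p,d=d); return c,p,d
def ray(c,u,v,z):
    r=R(c)@np.array([(u-c["cx"])/c["fx"],(v-c["cy"])/c["fy"],1]); o=np.array(c["origin"]); return o+r*(z-o[2])/r[2]
def pts(c,d):
    v,u=np.mgrid[:d.shape[0],:d.shape[1]]
    P=np.stack([(u-c["cx"])/c["fx"]*d,(v-c["cy"])/c["fy"]*d,d],-1)
    return P@R(c).T+np.array(c["origin"])
def proj(c,P):
    q=R(c).T@(np.array(P)-np.array(c["origin"])); return c["fx"]*q[0]/q[2]+c["cx"],c["fy"]*q[1]/q[2]+c["cy"]
E
python3 - <<'E'
from h import *
for n in("scene","side"):
    c,p,d=snap(n,n+'0'); print(c)
print(get_calibration("wrist"))
s=manip.read_state(); print(s["clock"],s["eef_pos"],s["eef_rot"],s["finger_gap"])
E
```

```text
{'fx': 414.13088918317516, 'fy': 414.13088918317516, 'cx': 315.61300130806274, 'cy': 193.6249107681142, 'origin': array([1284.94082386,   70.93227505,  491.83763873]), 'attitude': array([-2.11325969,  0.00362774,  1.60223663])}
{'fx': 376.9299764079072, 'fy': 376.9299764079072, 'cx': 320.1715446481269, 'cy': 201.3894466212695, 'origin': array([ 435.33686207, -524.84109086,  724.77594269]), 'attitude': array([-2.39289195e+00, -3.85425935e-04, -2.77944600e-01])}
{'fx': 278.74664671398637, 'fy': 278.74664671398637, 'cx': 319.41143768217916, 'cy': 199.1093249875547, 'origin': array([ 75.59993341, 550.28063153, 384.25866886]), 'attitude': array([ 2.88856477e+00, -1.02868837e-04,  1.30340201e+00])}
0.1 [145.45521863 530.19197846 204.97523812] [-3.14062527e+00 -8.93671541e-05  2.87380136e+00] 94.20611928032258
```

View pics/scene0.png

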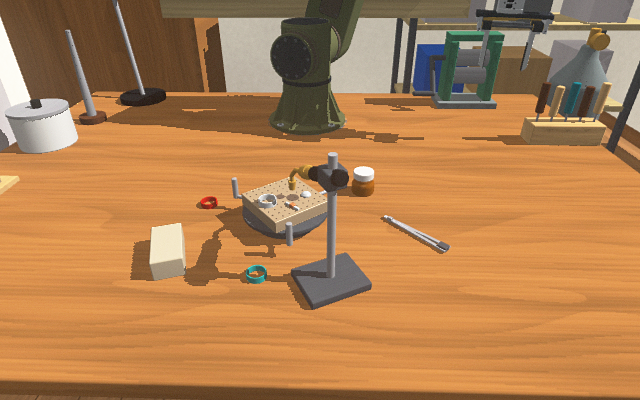

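View pics/side0.png

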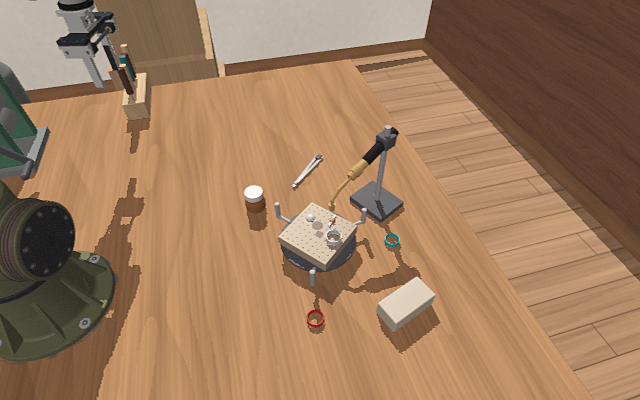

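The scene view shows the turntable (about 285,205), the stand at 332,280, the jar at 363,180 and the brick at 168,250. The side view shows post tops near (277,205), (364,211) and (312,271), the ring at (333,237) and the nozzle at (332,206). Next I'll zoom in and take first measurements.

```bash
python3 - <<'E'
from h import *
s=cv2.imread('pics/side0.png')[170:300,245:405]; t=cv2.imread('pics/scene0.png')[140:270,195:355]
cv2.imwrite('pics/z0.png',np.hstack([cv2.resize(s,None,fx=2.5,fy=2.5,interpolation=2),cv2.resize(t,None,fx=2.5,fy=2.5,interpolation=2)]))
c=get_calibration("side")
for n,u,v,z in[("pA",277,204,75),("pB",364,210,75),("pC",312,270,75),("ringtop",333.5,236,70),("nozz",332,206,98),("red",315,318,6),("jar",254,192,55),("brick",407,298,40)]: print(n,ray(c,u,v,z).round(1))
d=np.load('pics/side0.npz')['d'];P=pts(c,d)
q=P.reshape(-1,3); m=(abs(q[:,2]-58)<3)&(d.ravel()>0); m&=(q[:,0]>350)&(q[:,0]<750)&(abs(q[:,1])<300)
r=cv2.minAreaRect(q[m][:,:2].astype(np.float32)); print(m.sum(),r,q[m].mean(0))
E
```

```text
pA [501.9  75.3  75. ]
pB [690.9   2.   75. ]
pC [ 533.7 -121.1   75. ]
ringtop [602.2 -47.1  70. ]
nozz [617.   14.3  98. ]
red [ 520.5 -189.3    6. ]
jar [457.1 149.2  55. ]
brick [ 705.  -214.7   40. ]
2574 ((523.8798828125, 46.5941162109375), (211.02957153320312, 291.0125732421875), 38.956050872802734) [567.58300302 -12.03551056  58.14155347]
```

View pics/z0.png

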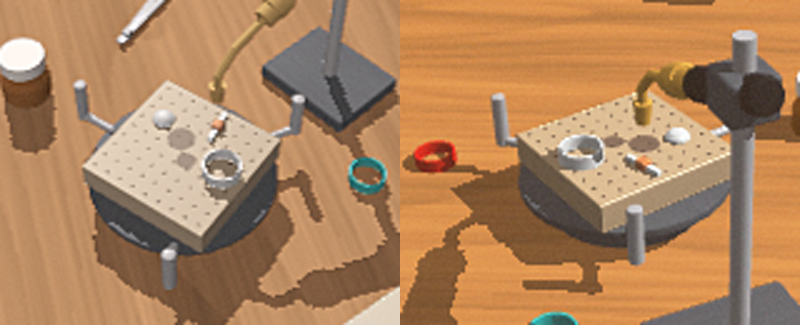

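In the zoom, the ring sits on the board's near-right corner (side view 333,237), the nozzle mouth is at about side (331,208), and the posts are clear. The axis is about (575,-15). The plan is to cage post A loosely between the part-open fingers on the robot's side and carry it anticlockwise, well away from the torch. While the arm travels there I'll refine the axis and torch direction.

Emit:
{"method": "jog_arm", "body": {"plan": [0.335,-0.43,0,0,0,-35,0.335,-0.43,0,0,0,-35,0.335,-0.43,0,0,0,-35,0.335,-0.43,0,0,0,-35,0.335,-0.43,0,0,0,-35,0.335,-0.43,0,0,0,-35,0.335,-0.43,0,0,0,-35,0.335,-0.43,0,0,0,-35,0.335,-0.43,0,0,0,-35,0.335,-0.43,0,0,0,-35,0.335,-0.43,0,0,0,-35,0.335,-0.43,0,0,0,-35,0.335,-0.43,0,0,0,-35,0.335,-0.43,0,0,0,-35], "claw": 0.036}}

```text
clock: 1.5
eef_pos: [480.0, 101.0, 205.3]
eef_rot: [-3.141, -0.0, 2.264]
wrist_force: [1.0, 0.3, -0.3]
finger_gap: 35.9
finger_force: 0.0
```

```bash
python3 - <<'E'
from h import *
c,p,d=snap("wrist","w1"); s=manip.read_state(); print(s["clock"],s["eef_pos"].round(1),s["eef_rot"],s["finger_gap"]); np.save('pics/w1c.npy',c,allow_pickle=True)
A=np.array([575.5,-14.6])
for n,f in(("side","side0"),("scene","scene0"),("wrist","w1")):
    cc=c if n=="wrist" else get_calibration(n)
    z=np.load(f'pics/{f}.npz'); q=pts(cc,z['d']); ok=z['d']>0
    r=np.hypot(*(q[...,:2]-A).transpose(2,0,1)); az=np.degrees(np.arctan2(q[...,1]-A[1],q[...,0]-A[0]))
    m=ok&(r>180)&(r<230)&(az>10)&(az<60)&(q[...,2]>30)&(q[...,2]<150)
    if m.sum(): print(n,"rod",m.sum(),np.median(q[m],0).round(1))
    m=ok&(r<70)&(q[...,2]>88)&(q[...,2]<112)
    if m.sum(): print(n,"nozzle",m.sum(),np.median(q[m],0).round(1))
    m=ok&(r>105)&(r<130)&(q[...,2]>45)&(q[...,2]<80)
    for lo,hi in((90,170),(-40,50),(-150,-80)):
        k=m&(az>lo)&(az<hi)
        if k.sum()>3: print(n,"post",k.sum(),np.median(q[k],0).round(1),q[k][:,2].max().round(1))
    m=ok&(r<65)&(q[...,2]>66)&(q[...,2]<73)
    if m.sum(): print(n,"ringtop",m.sum(),((q[m].min(0)+q[m].max(0))/2).round(1),np.ptp(q[m],0).round(1))
E
```

```text
1.55 [480.  101.3 205.5] [-3.14157592e+00 -1.31756691e-04  2.26426913e+00] 36.137525823607476
side rod 207 [755.8  72.9  94.6]
side nozzle 17 [ 6.118e+02 -4.000e-01  1.046e+02]
side post 55 [501.6  73.2  66. ] 76.3
side post 56 [6.908e+02 3.000e-01 6.520e+01] 76.3
side post 68 [ 533.  -127.9   67.6] 77.0
side ringtop 94 [591.6 -17.4  68.8] [57.  93.3  5.5]
scene rod 524 [765.2  76.8  94.6]
scene nozzle 39 [619.    4.6 105.4]
scene post 107 [697.5   2.9  62.7] 75.6
scene post 83 [ 538.1 -124.6   62. ] 75.5
scene ringtop 88 [596.5 -18.   68.4] [53.2 91.3  4.8]
wrist rod 50 [756.3  84.2 112.4]
wrist nozzle 66 [609.3   8.5 105.7]
wrist post 138 [500.3  79.5  73.5] 76.8
wrist ringtop 201 [592.3 -15.8  68.9] [56.5 94.7  5.7]
```

View pics/w1.png

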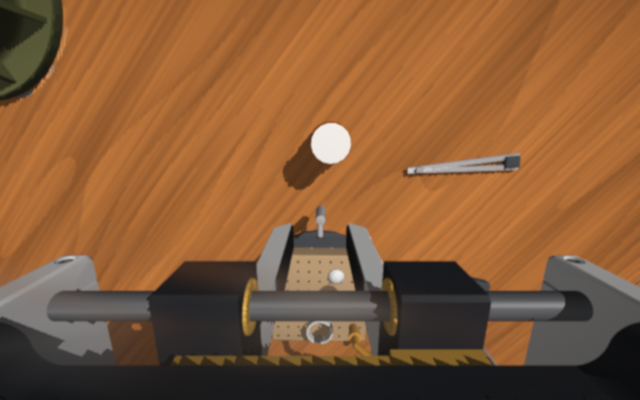

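The wrist view shows post A's top at about (320,208), between the fingers, with the jar at (331,143) clear. The two outside views agree:

| Item | Position (x, y) mm | Check |
|---|---|---|
| Axis | (576.3, -14) | Post radii 117.4–118.1 mm |
| Rod | (759, 77.5) | r = 204 mm, so the torch is at 26.6° |
| Aim | (614, 5) | Matches the nozzle |
| Ring | – | r = 42 mm, at about -52° |

The table needs about +78.5°. Next I'll descend around post A and refine the ring's angle.

Emit:
{"method": "jog_arm", "body": {"plan": [0.022,-0.024,0,0,0,0,0.022,-0.024,-0.04,0,0,0,0.022,-0.024,-0.08,0,0,0,0.022,-0.024,-0.1,0,0,0,0.022,-0.024,-0.115,0,0,0,0.022,-0.024,-0.125,0,0,0,0.022,-0.024,-0.135,0,0,0,0.022,-0.024,-0.145,0,0,0,0.022,-0.024,-0.155,0,0,0,0.022,-0.024,-0.155,0,0,0]}}

```text
clock: 2.55
eef_pos: [502.0, 76.4, 49.3]
eef_rot: [-3.14, -0.001, 2.263]
wrist_force: [-0.5, 0.8, 0.1]
finger_gap: 36.3
finger_force: 0.0
```

```bash
cat > ring.py <<'E'
from h import *
from scipy.optimize import least_squares
A=np.array([576.3,-14.])
def ringfit(n,f,g):
    c=get_calibration(n); z=np.load(f'pics/{f}.npz'); q=pts(c,z['d']); hsv=cv2.cvtColor(z['p'],cv2.COLOR_RGB2HSV)
    m=(z['d']>0)&(hsv[...,1]<60)&(q[...,2]>67)&(q[...,2]<73)&(np.hypot(q[...,0]-g[0],q[...,1]-g[1])<25)
    vu=np.argwhere(m); P=np.array([ray(c,u,v,70)[:2] for v,u in vu])
    r=least_squares(lambda x:np.hypot(*(P-x).T)-16.75,g,loss='soft_l1')
    w=r.x-A; print(n,len(P),r.x.round(1),"r",np.hypot(*w).round(1),"az",np.degrees(np.arctan2(w[1],w[0])).round(1),"res",np.abs(r.fun).mean().round(1)); return r.x
def way(st,a0,a1,n):
    for a in np.linspace(a0,a1,n+1)[1:]:
        t=np.radians(a); p=A+118*np.array([np.cos(t),np.sin(t)])-st; print(f"{p[0]/1000:.3f},{p[1]/1000:.3f},0,0,0,{a-a0:.1f}",end=", ")
    print()
E
python3 - <<'E'
from ring import *
for n in("side","scene"): ringfit(n,n+'0',np.array([602.,-47]))
s=manip.read_state(); print(s["clock"],s["eef_pos"].round(1),s["eef_rot"],s["wrist_force"])
a0=129.1; p0=A+118*np.array([np.cos(np.radians(a0)),np.sin(np.radians(a0))]); print(p0)
way(p0,a0,164.1,18)
E
```

```text
side 62 [602.3 -46.7] r 41.8 az -51.5 res 1.0
scene 68 [606.2 -46.6] r 44.2 az -47.5 res 1.3
2.55 [502.   76.4  49.3] [-3.14018968e+00 -9.48439511e-04  2.26305975e+00] [-0.47664228  0.78441191  0.13466347]
[501.88025472  77.57347603]
-0.003,-0.003,0,0,0,1.9, -0.006,-0.005,0,0,0,3.9, -0.009,-0.008,0,0,0,5.8, -0.012,-0.011,0,0,0,7.8, -0.014,-0.014,0,0,0,9.7, -0.017,-0.017,0,0,0,11.7, -0.019,-0.020,0,0,0,13.6, -0.022,-0.023,0,0,0,15.6, -0.024,-0.027,0,0,0,17.5, -0.026,-0.030,0,0,0,19.4, -0.028,-0.033,0,0,0,21.4, -0.030,-0.037,0,0,0,23.3, -0.032,-0.041,0,0,0,25.3, -0.034,-0.044,0,0,0,27.2, -0.035,-0.048,0,0,0,29.2, -0.037,-0.052,0,0,0,31.1, -0.038,-0.055,0,0,0,33.1, -0.039,-0.059,0,0,0,35.0,
```

Emit:
{"method": "jog_arm", "body": {"plan": [-0.003,-0.003,0,0,0,2,-0.006,-0.005,0,0,0,4,-0.009,-0.008,0,0,0,6,-0.012,-0.011,0,0,0,8,-0.014,-0.014,0,0,0,9.7,-0.017,-0.017,0,0,0,11.7,-0.019,-0.02,0,0,0,13.6,-0.022,-0.023,0,0,0,15.6,-0.024,-0.027,0,0,0,17.5,-0.026,-0.03,0,0,0,19.4,-0.028,-0.033,0,0,0,21.4,-0.03,-0.037,0,0,0,23.3,-0.032,-0.041,0,0,0,25.3,-0.034,-0.044,0,0,0,27.2,-0.035,-0.048,0,0,0,29.2,-0.037,-0.052,0,0,0,31.1,-0.038,-0.055,0,0,0,33.1,-0.039,-0.059,0,0,0,35]}}

```text
clock: 4.35
eef_pos: [463.8, 17.5, 51.0]
eef_rot: [3.141, 0.001, 2.875]
wrist_force: [-0.3, 3.2, 0.9]
finger_gap: 35.7
finger_force: 1.2
```

```bash
python3 - <<'E'
from ring import *
c,p,d=snap("side","side1")
s=manip.read_state(); print(s["clock"],s["eef_pos"].round(1),s["eef_rot"][2]*57.2958,s["wrist_force"])
ringfit("side","side1",A+42*np.array([np.cos(-.4),np.sin(-.4)]))
a0=164.1; p0=A+118*np.array([np.cos(np.radians(a0)),np.sin(np.radians(a0))]); print(p0)
way(p0,a0,200.1,18)
E
```

```text
4.4 [463.7  17.   50.9] 164.84314618513758 [0.2018141  0.0317847  0.58134242]
side 63 [614.3 -29.9] r 41.2 az -22.7 res 1.0
[462.81452547  18.32718781]
-0.001,-0.004,0,0,0,2.0, -0.002,-0.008,0,0,0,4.0, -0.003,-0.012,0,0,0,6.0, -0.003,-0.016,0,0,0,8.0, -0.004,-0.020,0,0,0,10.0, -0.004,-0.024,0,0,0,12.0, -0.004,-0.028,0,0,0,14.0, -0.005,-0.033,0,0,0,16.0, -0.004,-0.037,0,0,0,18.0, -0.004,-0.041,0,0,0,20.0, -0.004,-0.045,0,0,0,22.0, -0.003,-0.049,0,0,0,24.0, -0.003,-0.053,0,0,0,26.0, -0.002,-0.057,0,0,0,28.0, -0.001,-0.061,0,0,0,30.0, 0.000,-0.065,0,0,0,32.0, 0.001,-0.069,0,0,0,34.0, 0.003,-0.073,0,0,0,36.0,
```

View pics/side1.png

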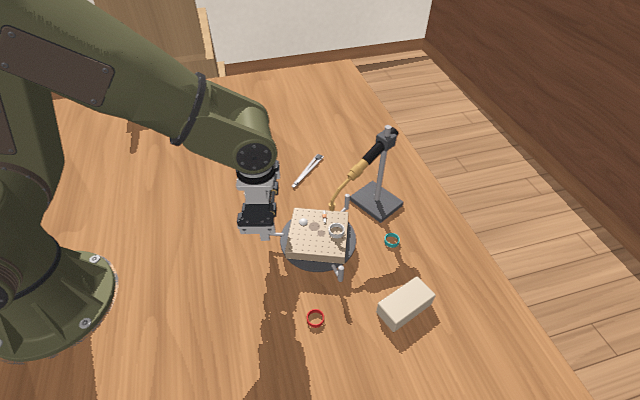

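The side view shows the table turned about 29° as predicted, with the ring at (337,231), its pieces in place, and the posts and torch clear of the arm. I'll continue.

Emit:
{"method": "jog_arm", "body": {"plan": [-0.001,-0.004,0,0,0,2,-0.002,-0.008,0,0,0,4,-0.003,-0.012,0,0,0,6,-0.003,-0.016,0,0,0,8,-0.004,-0.02,0,0,0,10,-0.004,-0.024,0,0,0,12,-0.004,-0.028,0,0,0,14,-0.005,-0.033,0,0,0,16,-0.004,-0.037,0,0,0,18,-0.004,-0.041,0,0,0,20,-0.004,-0.045,0,0,0,22,-0.003,-0.049,0,0,0,24,-0.003,-0.053,0,0,0,26,-0.002,-0.057,0,0,0,28,-0.001,-0.061,0,0,0,30,0,-0.065,0,0,0,32,0.001,-0.069,0,0,0,34,0.003,-0.073,0,0,0,36]}}

```text
clock: 6.2
eef_pos: [466.4, -55.5, 50.7]
eef_rot: [3.141, -0.0, -2.78]
wrist_force: [-2.5, 2.4, 0.3]
finger_gap: 36.1
finger_force: 1.3
```

```bash
python3 - <<'E'
from ring import *
s=manip.read_state(); print(s["clock"],s["eef_pos"].round(1),s["eef_rot"][2]*57.2958,s["wrist_force"])
for n in("side","scene"):
    c,p,d=snap(n,n+"2"); ringfit(n,n+"2",A+42*np.array([np.cos(.22),np.sin(.22)]))
s=cv2.imread('pics/side2.png')[180:270,270:380]; t=cv2.imread('pics/scene2.png')[150:240,230:340]
cv2.imwrite('pics/z2.png',np.hstack([cv2.resize(x,None,fx=3.6,fy=3.6,interpolation=2) for x in(s,t)]))
E
```

```text
6.2 [466.4 -55.5  50.7] -159.30646328118303 [-2.53286478  2.44856353  0.31664351]
side 65 [615.4  -4.2] r 40.3 az 14.1 res 1.1
scene 73 [618.8  -3.6] r 43.8 az 13.7 res 1.3
```

View pics/z2.png

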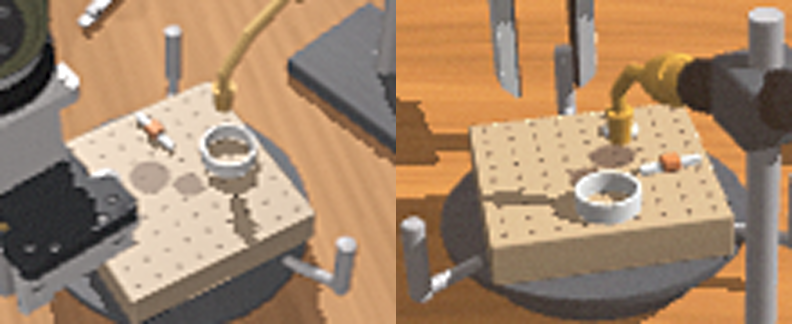

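The zoom shows the ring short of the nozzle (side crop: ring 229,150, nozzle mouth 223,107; scene crop: nozzle mouth 620,142). I'll measure the nozzle from a gold mask in both views.

```bash
python3 - <<'E'
from ring import *
def nozz(n,f):
    c=get_calibration(n); p=np.load(f'pics/{f}.npz')['p']; h=cv2.cvtColor(p,cv2.COLOR_RGB2HSV).astype(int)
    u0,v0=proj(c,[613.8,4.8,98]); m=(h[...,0]>17)&(h[...,0]<30)&(h[...,1]>140)
    vv,uu=np.nonzero(m); k=(abs(uu-u0)<8)&(vv>v0-9)&(vv<v0+6); vv,uu=vv[k],uu[k]
    print(n,"pred",round(u0,1),round(v0,1))
    for v in range(vv.min(),vv.max()+1):
        w=uu[vv==v]; 
        if len(w): print(v,w.min(),w.max(),end=' | ')
    b=vv.max(); print(); return c,b
for n in("side","scene"):
    c,b=nozz(n,n+"2")
for n,u,v in(("side",331.9,209.5),("scene",292.2,189.)):
    print(n,ray(get_calibration(n),u,v,98).round(1))
E
```

```text
side pred 331.9 209.3
207 330 330 | 209 330 331 | 
scene pred 292.5 188.3
180 289 295 | 181 289 295 | 182 289 295 | 183 290 294 | 184 290 294 | 185 290 294 | 186 290 294 | 187 290 294 | 188 290 294 | 189 291 294 | 
side [613.7   4.3  98. ]
scene [616.2   4.5  98. ]
```

```bash
python3 - <<'E'
from ring import *
a0=200.1; p0=A+118*np.array([np.cos(np.radians(a0)),np.sin(np.radians(a0))]); way(p0,a0,212.3,7)
E
```

```text
0.001,-0.003,0,0,0,1.7, 0.003,-0.007,0,0,0,3.5, 0.004,-0.010,0,0,0,5.2, 0.006,-0.013,0,0,0,7.0, 0.007,-0.016,0,0,0,8.7, 0.009,-0.019,0,0,0,10.5, 0.011,-0.023,0,0,0,12.2,
```

Emit:
{"method": "jog_arm", "body": {"plan": [0.001,-0.003,0,0,0,1.7,0.003,-0.007,0,0,0,3.5,0.004,-0.01,0,0,0,5.2,0.006,-0.013,0,0,0,7,0.007,-0.016,0,0,0,8.7,0.009,-0.019,0,0,0,10.5,0.011,-0.0225,0,0,0,12.2,0.011,-0.0225,0,0,0,12.2]}}

```text
clock: 7.1
eef_pos: [477.7, -78.2, 50.6]
eef_rot: [-3.141, 0.0, -2.569]
wrist_force: [0.4, 0.9, 1.0]
finger_gap: 35.9
finger_force: 0.0
```

```bash
python3 - <<'E'
from ring import *
s=manip.read_state(); print(s["clock"],s["eef_pos"].round(1),s["eef_rot"][2]*57.2958,s["wrist_force"])
for n in("side","scene"):
    c,p,d=snap(n,n+"3"); x=ringfit(n,n+"3",A+42*np.array([np.cos(.45),np.sin(.45)])); 
s=cv2.imread('pics/side3.png')[180:270,270:380]; t=cv2.imread('pics/scene3.png')[150:240,230:340]
cv2.imwrite('pics/z3.png',np.hstack([cv2.resize(x,None,fx=3.6,fy=3.6,interpolation=2) for x in(s,t)]))
# ring colour-only ellipse: underside expected footprint
for n in("side","scene"):
    c=get_calibration(n); print(n,"aim px z70",np.round(proj(c,[613.8,4.7,70]),1))
E
```

```text
7.1 [477.7 -78.2  50.6] -147.20526043938932 [0.44825775 0.87355277 0.98040562]
side 61 [611.9   4.4] r 40.1 az 27.3 res 1.1
scene 68 [615.7   4.5] r 43.5 az 25.1 res 1.3
side aim px z70 [331.6 217.5]
scene aim px z70 [292.9 200.9]
```

View pics/z3.png

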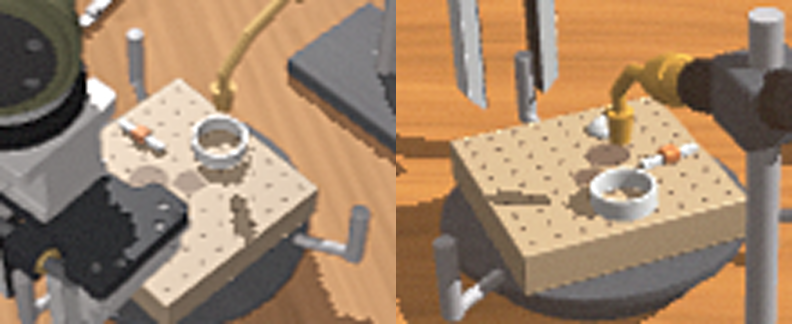

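The zoom shows the ring nearly below the nozzle in both views. I'll check laterally using the ring's left and right extents.

```bash
python3 - <<'E'
from ring import *
for n in("side","scene"):
    c=get_calibration(n); z=np.load(f'pics/{n}3.npz'); q=pts(c,z['d']); h=cv2.cvtColor(z['p'],cv2.COLOR_RGB2HSV)
    m=(h[...,1]<60)&(q[...,2]>60)&(q[...,2]<73)&(np.hypot(q[...,0]-613.8,q[...,1]-4.5)<23)
    m=m.astype(np.uint8); k,l,s,ce=cv2.connectedComponentsWithStats(m); i=1+s[1:,4].argmax(); x,y,w,hh,a=s[i]
    print(n,"ring u",x,x+w-1,"centre",x+(w-1)/2,"v",y,y+hh-1, "aim u z66",np.round(proj(c,[613.8,4.7,66]),2))
    e=cv2.fitEllipse(cv2.convexHull(cv2.findContours((l==i).astype(np.uint8),0,1)[0][0])); print(e)
    d=z['d']; # nozzle lateral
    mm=(z['d']>0)&(q[...,2]>95)&(q[...,2]<106)&(np.hypot(q[...,0]-613.8,q[...,1]-4.5)<14)
    for v in np.unique(np.nonzero(mm)[0]):
        w=np.nonzero(mm[v])[0]; print(v,w.min(),w.max(),q[v,w,2].mean().round(0),end=' | ')
    print()
    # du/dx, du/dy
    print(np.round([proj(c,[623.8,4.7,66])[0]-proj(c,[613.8,4.7,66])[0],proj(c,[613.8,14.7,66])[0]-proj(c,[613.8,4.7,66])[0]],2))
E
```

```text
side ring u 324 338 centre 331.0 v 212 226 aim u z66 [331.56 218.66]
((330.884521484375, 218.92892456054688), (14.809268951416016, 15.826461791992188), 97.73743438720703)
209 330 334 104.0 | 210 330 333 101.0 | 211 331 332 97.0 | 
[ 4.17 -1.28]
scene ring u 284 302 centre 293.0 v 197 210 aim u z66 [292.96 202.71]
((292.7793884277344, 203.07107543945312), (14.422953605651855, 19.297555923461914), 88.19380187988281)
185 295 295 105.0 | 186 289 294 105.0 | 187 289 294 103.0 | 188 289 294 101.0 | 189 290 294 100.0 | 
[-0.41  5.19]
```

The ring is within about 1 mm of the aim in both views: side 331.0 against 331.6 px, scene 293.0 against 293.0 px. I'll back the finger off by 12 mm, then lift out.

Emit:
{"method": "jog_arm", "body": {"plan": [-0.0015,0.0025,0,0,0,0,-0.003,0.005,0,0,0,0,-0.005,0.0075,0,0,0,0,-0.006,0.01,0,0,0,0,-0.006,0.01,0,0,0,0,-0.006,0.01,0.01,0,0,0,-0.006,0.01,0.025,0,0,0,-0.006,0.01,0.05,0,0,0,-0.006,0.01,0.09,0,0,0,-0.006,0.01,0.13,0,0,0,-0.006,0.01,0.16,0,0,0,-0.04,0.01,0.17,0,0,0,-0.08,0.01,0.17,0,0,0,-0.08,0.01,0.17,0,0,0,-0.08,0.01,0.17,0,0,0]}}

```text
clock: 8.7
eef_pos: [397.6, -68.3, 221.5]
eef_rot: [-3.14, 0.001, -2.569]
wrist_force: [0.5, -0.5, 0.4]
finger_gap: 36.1
finger_force: 0.0
```

```bash
python3 - <<'E'
from ring import *
s=manip.read_state(); print(s["clock"],s["eef_pos"].round(1),s["wrist_force"])
for n in("side","scene"):
    c,p,d=snap(n,n+"4"); x=ringfit(n,n+"4",A+42*np.array([np.cos(.45),np.sin(.45)])); 
s=cv2.imread('pics/side4.png')[110:340,230:450]; t=cv2.imread('pics/scene4.png')[110:340,180:400]
cv2.imwrite('pics/z4.png',np.hstack([cv2.resize(x,None,fx=1.8,fy=1.8,interpolation=2) for x in(s,t)]))
E
```

```text
8.7 [397.6 -68.3 221.5] [ 0.50208078 -0.50546024  0.37406324]
side 59 [612.1   4.4] r 40.2 az 27.2 res 1.1
scene 70 [615.8   4.4] r 43.5 az 25.0 res 1.2
```

View pics/z4.png

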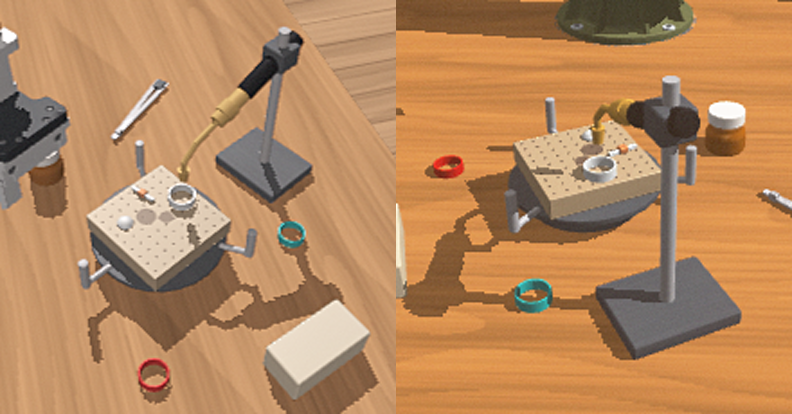

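The arm is clear of everything, the ring sits under the nozzle (side crop 182,197; scene crop 600,168), and nothing around it has moved.

```bash
python3 -c "
from cell import manip
print(manip.sign_off())"
```

```text
the job is handed in; nothing more can be done
None
```

I turned the table about 78° by pushing one post; by the camera views the ring sits within about 1–1.5 mm of directly under the nozzle. The arm has backed clear, and I handed the job in at about 9 s; no verdict was returned.

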